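# Register a painted sample board and hold the coating gauge on its marked spot

### The arm

A 7-joint arm with a two-finger parallel gripper is mounted at the origin on the work surface. World frame = base frame: x ahead of the robot, y to its left, z up, the work surface at z = 0. Lengths are in mm, angles in rad, forces in N, time in s.
With the tool pointing down it reaches from about 400 to 875 mm from the base axis. Payload 4.4 kg.
Tool frame: the origin (TCP) lies midway between the tips of the shut fingers; the grasp point (between the pads) lies 19 mm behind it; z points along the fingers, y is the line along which they close (so a half turn about z gives the same grasp; the last joint's range is limited). The gripper opens to 85 mm and grips with 20 to 120 N. Pads are 22 mm wide; open, the fingers measure 114 mm over their backs; the gripper's body (76 mm by 85 mm) begins 54 mm behind the grasp point. The pads swing forward as they close: fully open they stand 13 mm farther back than shut.
Start: joints at [-1.326, 0.628, 0.038, 1.517, -0.027, 0.996, -0.02], TCP at [198.759, 618.88, 231.313] pointing down, gripper open.
Joint ranges: [-3.06, 3.06], [-0.37, 2.12], [-1.25, 1.32], [0.18, 2.47], [-1.1, 4.24], [0.23, 1.98], [-2.94, 2.94]. Speed limits (rad/s): [2.57, 2.57, 3.14, 3.14, 3.14, 3.14, 3.14].

### API

Orientations are given as [roll, pitch, yaw] about the fixed x, y, z axes, in that order (R = Rz(yaw) Ry(pitch) Rx(roll)).
In Python, from cell import ctrl gives the robot as it stands.
- The arm moves only by the shell command python3 -m crank 'ROWS' [OPENING]. ROWS is JSON, a list that holds one entry, the list of rows, each a list of 4 numbers: the shift along the tool's x, y, z normalised to -1 to 1, where 1 is 2.5 cm, then the turn about the tool's z normalised to -1 to 1, where 1 is 0.08 rad. In form: [[[dx, dy, dz, turn], ...]]. A call has 1 to 12 rows; each row shifts and turns the commanded pose from where the row before left it, along the tool's axes as they then stand; what a row does not reach is not made up. A row lasts 1/12 s, in which the tool goes at most 41.7 mm and 7.16 degrees, less where a joint would pass 70% of its speed; a pose out of reach is approached as far as the arm can. A call with a number of a shift or a turn outside -1 to 1 is refused whole. A call with a gripper value outside its range is refused whole. OPENING is the closure, from -1 (fully open) to 1 (shut), set as the call begins (- or left out, the last holds). The fingers move at their own pace and stop on an object; the grip force is fixed at half the most. Time passes only in rows, so rows that do not move let the fingers close. It gives the time, the measured TCP pose, the force, the opening and the grip force at its end, in the units of the state.
- ctrl.read_state(): the state, without advancing time (a new reading comes with each control period).
- ctrl.get_image(name): name is "scene" or "top" or "wrist"; returns a dict with "img" (420x560x3 uint8, red, green, blue), "intrinsics" (3x3 intrinsics, pixels), "extrinsics" (4x4, takes a point from camera to world coordinates). Camera axes: x right, y up, looking along -z (the intrinsics and any distortion apply to the point x, -y, -z); pixel columns grow to the right and rows downward; lengths in mm; the calibration is good to about 2 mm. A picture is of the moment at which its call begins. There is no depth.
- ctrl.finish_job(): hands the job in; it is judged then, once.
Trained networks look in the newest picture that a camera, given by its name, has taken for a name from the list of things; names that differ only in an ending like _2 or _b are one class to them, and where a whole thing is asked for, a point or a joint stands for the part that bears it (a point fixed in the world has none). Each returns a list of dicts, best first, with "confidence" (0 to 1); they miss things now and then, are a little off and sometimes report something else, mostly with a low value. They report only what shows in the picture. A call takes as long as a camera call.
- ctrl.find_in(camera, target): "position" ([row, column] in pixels, amid what is visible of it).
- ctrl.trace(camera, target): "mask" (420x560 bool, what is visible of it) and "position" ([row, column] in pixels, amid what is visible of it).
- ctrl.place_of(camera, target): "position" ([row, column] in pixels: a listed point, or the origin of a listed thing).
The state is a dict: "clock": time; "qpos": joint angles; "qd": joint speeds; "tau": joint torques, N m; "eef_pos": TCP position; "tool_rot": TCP orientation; "force": force on the tool from outside, world axes, zero at the start; "torque": the same for the moment, N m; "width": finger opening in mm; "gripper_force": force on a finger pad.
Only numpy, scipy, OpenCV 4.12 (cv2) and the standard library are available. Lean on these libraries where they do the work, as an engineer would, in place of code of your own. Each camera call takes 0.05 s, during which the arm holds its last target. There are 200 camera calls.

### The job

Slide the painted sample board across the jig until it sits snug and square against both metal stops, then take the yellow coating gauge from its stand and rest its spring probe on the board inside the ringed spot: gauge upright, its broad side running along the red stripe, the probe pressed gently about half way in. Finish still holding the gauge there, with the board still against the stops and everything else on the bench left where it stands.

Things in the scene. Friction and masses are not known exactly. Their poses are not given: they have to be found in the camera images.
- jig: fixed jig: plywood plate 8 mm thick, from jig x -130 to +100 mm and y -160 to +125 mm, with two aluminium stop bars, 14 mm thick, 14 mm above the plate: one along its +x edge (inner face at jig x = +75 mm), one along its +y edge (inner face at jig y = +110 mm). Origin on the bench at jig x = y = 0, z up. Turned up to 15 degrees either way
- home (a point): point on the plate's top, 8 mm above the bench, at jig x = y = +10 mm, axes as the jig's: where the board's origin lies when the board is snug against both stops
- board: loose white wooden board 130 (its x) x 200 (its y) x 18 mm thick, about 0.28 kg, blue field at its +y end, diagonal red stripe. Origin: centre of the underside, z up. Starts flat on the plate, centre 28 to 50 mm short of home in jig x and 20 to 40 mm in jig y, turned up to 10 degrees. Its +x and +y edges go against the stops; its top is 26 mm above the bench
- spot (a point): the marked spot on top of the board: a white disc with a black dot at its centre and a black ring of 24 mm outside diameter, in the middle of the red stripe. At board x = -6 mm, y = -30 mm, z = 18 mm. Its x axis runs along the stripe (110 x 30 mm), which is turned 55 degrees counter-clockwise (from above) from the board's x axis
- gauge: loose yellow coating gauge, 0.18 kg: box housing 44 mm (its x, the broad side) x 24 mm (its y) x 100 mm tall (z), steel probe pointing down from the middle of its underside. Origin: centre of the housing's underside, z up. Starts upright in the stand, top 130 mm above the bench, upper 68 mm clear; grip it across its 24 mm. Either way round along the stripe is right
- probe (a joint): how far the probe is pushed into the gauge, m: 0 free, 0.012 fully in (stop). Spring: about 1.4 N to start, 3.5 N at half way (6 mm), 5.6 N fully in, then rigid
- probe_tip (a point): centre of the flat steel foot of the probe, 10 mm in diameter; 18 mm below the housing's underside when free, nearer by as much as the probe is pressed. A red band on the probe lies just under the housing when free and goes in as it is pressed
- stand: fixed grey plastic stand: foot 90 x 70 mm, socket 64 x 44 mm outside and 62 mm tall round the gauge's foot, 2 mm clear all round; lift the gauge straight up 55 mm or more to clear it. Origin on the bench under its centre, axes as the gauge's at the start. It swaps places with the red-lidded jar and the tape
- jar_red: bystander, leave alone: small paint jar with a red lid, 56 mm wide, 70 mm tall; origin at the centre of its underside
- tape: bystander, leave alone: blue roll of masking tape lying flat, 90 mm across, 25 mm tall; origin at the centre of its underside
- mug: bystander, leave alone: black mug, 80 mm across, 100 mm tall; origin at the centre of its underside
- sanding_block: bystander, leave alone: cork sanding block 70 x 110 x 30 mm; origin at the centre of its underside
- bottle_green: bystander, leave alone: green bottle 44 mm wide, 100 mm tall; origin at the centre of its underside
- jar_blue: bystander, leave alone: small paint jar with a blue lid, 56 mm wide, 70 mm tall; origin at the centre of its underside

How it is judged:
By the outcome, as a careful person would: the job done as asked, in the order asked, and still so for the second after the job is handed in, while the arm keeps its last pose, push and grip.
It also fails if it takes over 72 s, if anything falls off the work surface, if the arm or the gripper's body presses on something with over 40 N, if the wrist force passes 120 N, or if a joint passes its speed limit or range.

## Working session

There is one attempt and no reset: what is moved stays moved. The work goes in short steps, Python scripts to look and compute and a shell command to move; the robot and the scene stay as the last step left them, time stands still between calls to the robot, and variables do not carry over. Pictures are saved under pics/ and viewed, at most 12 in all, crops included, and the job is handed in when it is done.

```bash
ls; mkdir -p pics; cat > h.py <<'E'
import numpy as np, cv2
from cell import ctrl
def ray(im,rc):
    K=np.array(im["intrinsics"]);E=np.array(im["extrinsics"])
    u=np.linalg.inv(K)@[rc[1],rc[0],1]
    d=E[:3,:3]@[u[0],-u[1],-u[2]]
    return E[:3,3],d
def atz(im,rc,z):
    o,d=ray(im,rc); return o+d*(z-o[2])/d[2]
def proj(im,p):
    K=np.array(im["intrinsics"]);E=np.array(im["extrinsics"])
    c=E[:3,:3].T@(np.array(p,float)-E[:3,3]); v=K@[c[0],-c[1],-c[2]]
    return v[1]/v[2],v[0]/v[2]
def save(im,n): cv2.imwrite(n,im["img"][:,:,::-1])
E
python3 - <<'E'
from h import *
s=ctrl.read_state()
for k in s: print(k,np.round(s[k],3))
Z=dict(jig=0,home=8,board=8,spot=26,gauge=30,stand=0,jar_red=0,tape=0,mug=0,sanding_block=0,bottle_green=0,jar_blue=0)
for c in("top","scene"):
    im=ctrl.get_image(c); save(im,f"pics/{c}0.png"); print(c,im.keys(),np.round(im["extrinsics"],2).tolist(),np.round(im["intrinsics"],1).tolist())
    for n,z in Z.items():
        try:
            for r in ctrl.place_of(c,n)[:2]: print(n,np.round(r["position"],1),round(r["confidence"],2),atz(im,r["position"],z).round(1))
        except Exception as e: print(n,e)
E
```

```text
pics
clock 0.0
qpos [-1.326  0.629  0.038  1.518 -0.027  0.996 -0.02 ]
qd [-0.001 -0.    -0.    -0.001 -0.001  0.001  0.001]
tau [ 1.0000e-03 -5.6340e+01  1.2260e+00 -1.9345e+01  1.1000e-02  1.1000e-02
 -0.0000e+00]
eef_pos [198.532 618.264 230.38 ]
tool_rot [-3.14  -0.     2.831]
force [-0.067 -0.278 -0.239]
torque [ 0.01   0.009 -0.019]
gripper_force 0.0
width 85.45
top dict_keys(['img', 'intrinsics', 'extrinsics']) [[-0.0, 0.99, -0.17, 386.8], [-1.0, -0.01, -0.01, 2.86], [-0.01, 0.17, 0.99, 1469.69], [0.0, 0.0, 0.0, 1.0]] [[526.3, 0.0, 275.6], [0.0, 526.3, 209.1], [0.0, 0.0, 1.0]]
home [228.6 226.1] 0.8 [578.  158.6   8. ]
board [237.5 246.5] 0.96 [552.7 101.3   8. ]
spot [235.5 251.1] 0.8 [556.1  87.4  26. ]
spot [270.8 357.9] 0.63 [ 457.9 -204.    26. ]
gauge [269.7 356.7] 0.7 [ 460.7 -200.3   30. ]
stand [269.4 361. ] 0.71 [ 463.  -216.4    0. ]
stand [195.5 442.9] 0.65 [ 670.2 -454.4    0. ]
jar_red [215.4 372.8] 0.88 [ 614.3 -254.3    0. ]
tape [266.5 406.5] 0.61 [ 470.4 -342.6    0. ]
mug [194.3 442.3] 0.89 [ 673.7 -452.9    0. ]
sanding_block [155.6 323.1] 0.75 [ 789.3 -117
[... 494 characters left out ...]
 0.63 [576.5 153.7   8. ]
board [205.9 328.6] 0.71 [552.1 112.6   8. ]
board [264.9 450.5] 0.49 [620.  442.4   8. ]
spot [201.3 317.5] 0.75 [558.9  82.1  26. ]
gauge [142.  225.9] 0.83 [ 453.  -222.3   30. ]
stand [149.1 229.3] 0.79 [ 452.4 -215.3    0. ]
stand [187.3 114. ] 0.7 [ 679.3 -464.8    0. ]
jar_red [187.8 191.9] 0.83 [ 612.  -261.2    0. ]
tape [142.7 184.1] 0.61 [ 473.2 -351.1    0. ]
mug [185.  116.9] 0.66 [ 670.  -461.2    0. ]
mug [202.5 315. ] 0.31 [548.6  74.3  -0. ]
sanding_block [262.1 215.2] 0.87 [ 795.2 -112.7    0. ]
sanding_block [149.6 225.8] 0.21 [ 457.5 -224.3    0. ]
bottle_green [293.5 314.2] 0.75 [794.4 143.    0. ]
jar_blue [262.2 450.7] 0.76 [608.2 444.4   0. ]
```

```bash
python3 - <<'E'
import cv2
a=cv2.imread("pics/top0.png")[120:320,100:480]; cv2.imwrite("pics/top0c.png",cv2.resize(a,None,fx=2.1,fy=2.1,interpolation=cv2.INTER_CUBIC))
E
```

```text
(no output)
```

View pics/top0c.png

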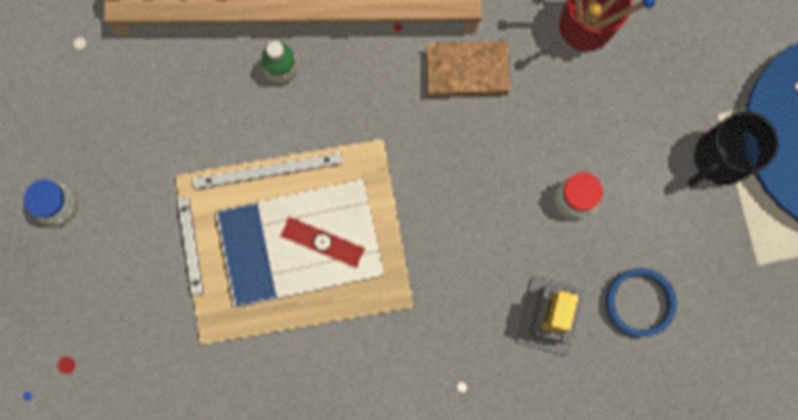

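View pics/scene0.png

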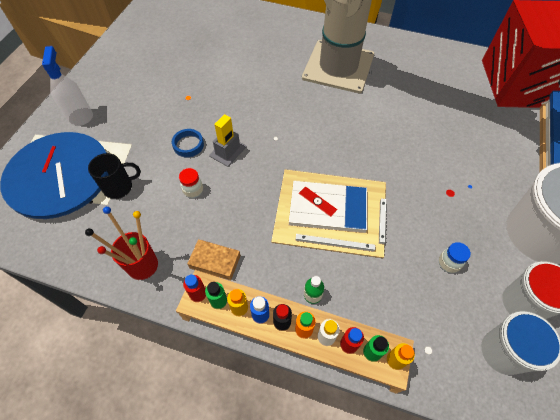

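The top picture shows the plate with the board at its middle (crop about 310,240; full frame 247,237), and stops on its far and left sides. The scene picture agrees. The gauge is upright in the stand between the red jar and the tape (full frame top about 364,268). Now I'll get precise poses from the masks.

```bash
cat >> h.py <<'E'
def rect(im,mask,z):
    m=mask.astype(np.uint8); cs,_=cv2.findContours(m,cv2.RETR_EXTERNAL,cv2.CHAIN_APPROX_NONE)
    c=max(cs,key=cv2.contourArea)[:,0]
    P=np.array([atz(im,(r,q),z)[:2] for q,r in c],np.float32)
    b=cv2.minAreaRect(P); return b, cv2.boxPoints(b)
E
python3 - <<'E'
from h import *
for c in("top","scene"):
    im=ctrl.get_image(c)
    for n,z in(("jig",8),("board",26),("gauge",130),("stand",62)):
        r=ctrl.trace(c,n)
        if not r: print(n,"none");continue
        r=r[0]; b,p=rect(im,r["mask"],z); print(c,n,round(r["confidence"],2),np.round(b[0],1),np.round(b[1],1),round(b[2],1),p.round(0).tolist())
    a=im["img"].astype(int)
    red=(a[:,:,0]>110)&(a[:,:,1]<70)&(a[:,:,2]<70)
    yel=(a[:,:,0]>150)&(a[:,:,1]>120)&(a[:,:,2]<80)
    t=ctrl.trace(c,"gauge")
    if t: 
        b,p=rect(im,yel&(cv2.dilate(t[0]["mask"].astype(np.uint8),np.ones((5,5)))>0),130); print("yel",b)
    t=ctrl.trace(c,"board")
    if t:
        m=cv2.erode(t[0]["mask"].astype(np.uint8),np.ones((3,3)))>0
        b,p=rect(im,red&m,26); print("stripe",b)
        blue=(a[:,:,2]>a[:,:,0]+30)&m
        b,p=rect(im,blue,26); print("blue",b)
E
```

```text
top jig 0.89 [562.  122.8] [232.8 286.9] 9.6 [[423.0, 245.0], [471.0, -38.0], [701.0, 1.0], [653.0, 284.0]]
top board 0.85 [555.6 113.4] [131.7 201.5] 12.1 [[470.0, 198.0], [512.0, 1.0], [641.0, 29.0], [599.0, 226.0]]
top gauge 0.76 [ 457.9 -209.3] [35.3 53.1] 74.3 [[428.0, -219.0], [479.0, -233.0], [488.0, -199.0], [437.0, -185.0]]
top stand 0.87 [ 456.6 -207.7] [64.9 85.9] 75.9 [[407.0, -229.0], [490.0, -250.0], [506.0, -187.0], [423.0, -166.0]]
yel ((439.608642578125, -211.61199951171875), (5.034367084503174, 2.39349901676178e-07), 89.7436752319336)
stripe ((545.87060546875, 53.358558654785156), (40.9813117980957, 22.30982208251953), 67.07042694091797)
blue ((541.6707153320312, 181.6561279296875), (123.62318420410156, 51.073036193847656), 11.902843475341797)
scene jig 0.84 [564.4 121.9] [237.  287.7] 9.6 [[424.0, 244.0], [471.0, -40.0], [705.0, -0.0], [657.0, 283.0]]
scene board 0.64 [563.8 111.2] [141.1 200.5] 12.3 [[474.0, 194.0], [516.0, -2.0], [654.0, 28.0], [611.0, 224.0]]
scene gauge 0.77 [ 488.  -202.3] [96.2 42. ] 30.6 [[436.0, -209.0], [457.0, -245.0], [540.0, -196.0], [519.0, -160.0]]
scene stand 0.63 [ 493.2 -199.5] [ 80.8 104.9] 75.3 [[432.0, -225.0], [534.0, -252.0], [554.0, -174.0], [453.0, -147.0]]
yel ((488.9994201660156, -210.90223693847656), (101.6730728149414, 35.594947814941406), 10.800765991210938)
stripe ((557.8770751953125, 81.83550262451172), (105.99839782714844, 26.652332305908203), 67.27635955810547)
blue ((544.552490234375, 180.02101135253906), (124.70578002929688, 52.56305694580078), 12.396366119384766)
```

```bash
cat >> h.py <<'E'
JY=np.deg2rad(9.6); JO=np.array([573.9,142.6])
def to(x,y,z,yaw=None,w=False):
    "print tool-frame delta units to jig x,y (or world) , z, and turn units"
    s=ctrl.read_state(); p=np.array(s["eef_pos"]); a=s["tool_rot"][2]
    g=np.array([x,y]) if w else JO+np.array([[np.cos(JY),-np.sin(JY)],[np.sin(JY),np.cos(JY)]])@[x,y]
    d=g-p[:2]; c,sn=np.cos(a),np.sin(a)
    t=0 if yaw is None else -((np.deg2rad(yaw)-a+np.pi)%(2*np.pi)-np.pi)/.08
    print("clock",round(s["clock"],2),"pos",p.round(1),"yaw",round(np.degrees(a),2),"F",np.round(s["force"],1),"units",np.round([(d[0]*c+d[1]*sn)/25,(d[0]*sn-d[1]*c)/25,(p[2]-z)/25],2),"turn",round(t,2))
E
python3 -m crank '[[[0,0,0,-1],[0,0,0,-1],[0,0,0,-1],[0,0,0,-1],[0,0,0,-1],[0,0,0,-1],[0,0,0,0],[0,0,0,0]]]' -1
python3 -c "
from h import *
to(-133,-10,120,189.6)"
```

```text
clock: 2.67
eef_pos: [198.9, 618.8, 231.3]
tool_rot: [3.141, -0.0, -2.975]
force: [0.0, -0.2, -0.3]
width: 85.4
gripper_force: 0.0
clock 2.67 pos [198.9 618.8 231.3] yaw -170.44 F [ 0.  -0.2 -0.3] units [ -6.31 -21.68   4.45] turn -0.01
```

```bash
python3 -m crank '[[[-0.263,-0.903,0,0],[-0.263,-0.903,0,0],[-0.263,-0.903,0,0],[-0.263,-0.903,0,0],[-0.263,-0.903,0,0],[-0.263,-0.903,0,0],[-0.263,-0.903,0,0],[-0.263,-0.903,0,0],[-0.263,-0.903,0,0],[-0.263,-0.903,0,0],[-0.263,-0.903,0,0],[-0.263,-0.903,0,0]]]'
python3 -m crank '[[[-0.263,-0.903,0.2,0],[-0.263,-0.903,0.2,0],[-0.263,-0.903,0.4,0],[-0.263,-0.903,0.4,0],[-0.263,-0.903,0.4,0],[-0.263,-0.903,0.4,0],[-0.263,-0.903,0.4,0],[-0.263,-0.903,0.4,0],[-0.263,-0.903,0.4,0],[-0.263,-0.903,0.4,0],[-0.263,-0.903,0.4,0],[-0.263,-0.903,0.4,0]]]'
python3 -m crank '[[[0,0,0,0],[0,0,0,0]]]' | head -1
python3 - <<'E'
from h import *
to(-133,-10,2,189.6)
im=ctrl.get_image("wrist"); save(im,"pics/w1.png")
for n,z in(("jig",8),("board",26)):
    for r in ctrl.trace("wrist",n)[:1]:
        b,p=rect(im,r["mask"],z); print(n,round(r["confidence"],2),np.round(b[0],1),np.round(b[1],1),b[2])
E
```

```text
clock: 3.67
eef_pos: [322.6, 364.2, 231.5]
tool_rot: [3.141, 0.0, -2.975]
force: [0.1, 0.0, -0.3]
width: 85.1
gripper_force: 0.0
clock: 4.67
eef_pos: [446.3, 110.4, 121.0]
tool_rot: [-3.142, 0.001, -2.975]
force: [-0.0, 0.8, 0.5]
width: 85.4
gripper_force: 0.0
clock: 4.83
clock 4.83 pos [445.8 110.  120.9] yaw -170.6 F [-0.5  0.7 -0.3] units [0.05 0.03 4.76] turn -0.04
jig 0.84 [504.2 114.3] [115.9 289.4] 10.164036750793457
board 0.91 [553.3 111.1] [137.5 197.9] 12.223870277404785
```

View pics/w1.png

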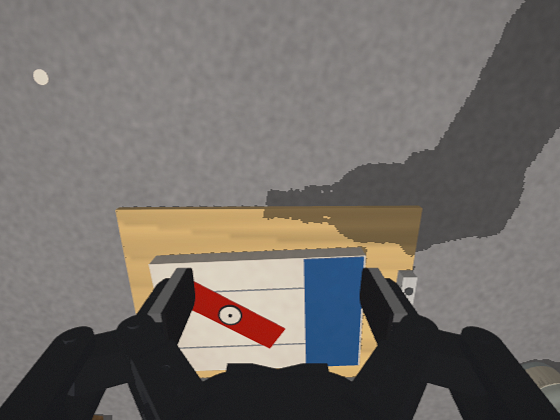

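Wrist picture: the board's near edge is around row 255, between the open fingers (about 170–385 columns), with clear plate on the near side. I'll lower the tool and start the x push.

```bash
python3 -m crank '[[[0,0,0.79,0],[0,0,0.79,0],[0,0,0.79,0],[0,0,0.79,0],[0,0,0.79,0],[0,0,0.77,0],[0,0,0,0],[-0.4,0,0,0],[-0.4,0,0,0],[-0.3,0,0,0],[0,0,0,0]]]'
python3 -m crank '[[[-0.15,0,0,0],[-0.15,0,0,0],[-0.15,0,0,0],[-0.15,0,0,0],[-0.15,0,0,0],[-0.15,0,0,0],[-0.15,0,0,0],[-0.15,0,0,0],[0,0,0,0]]]'
python3 - <<'E'
from h import *
to(-66,-10,3,189.6)
for c in("top","scene"):
    im=ctrl.get_image(c)
    for r in ctrl.place_of(c,"board")[:1]: print("net",atz(im,r["position"],8).round(1))
    for r in ctrl.trace(c,"board")[:1]:
        b,p=rect(im,r["mask"],26); print(round(r["confidence"],2),np.round(b[0],1),np.round(b[1],1),b[2])
E
```

```text
clock: 5.9
eef_pos: [474.1, 115.1, 19.6]
tool_rot: [-3.137, -0.001, -2.972]
force: [1.2, 0.8, -0.1]
width: 85.3
gripper_force: 0.0
clock: 6.65
eef_pos: [502.4, 119.0, 18.5]
tool_rot: [-3.136, -0.003, -2.973]
force: [-0.7, 0.0, 0.8]
width: 85.3
gripper_force: 0.0
clock 6.65 pos [502.4 119.   18.5] yaw -170.31 F [-0.7  0.   0.8] units [-0.34  0.05  0.62] turn 0.02
net [554.6 103.    8. ]
0.93 [564.7  72.8] [131.2 117.3] 12.880127906799316
net [558.2 105.4   8. ]
0.7 [562.7 112. ] [138.7 198.5] 12.283612251281738
```

The descent fell short (z 18.5), so the fingers are hovering above the board. I'll back off, lower properly and repeat.

```bash
python3 -m crank '[[[0.5,0,-0.1,0],[0.5,0,0,0],[0.5,0,0,0],[0.5,0,0,0],[0.2,0,0,0],[0,0,0.2,0],[0,0,0.2,0],[0,0,0.2,0],[0,0,0.1,0],[0,0,0,0]]]'
python3 -c "
from h import *
to(-66,-10,3,189.6)"
```

```text
clock: 7.78
eef_pos: [447.2, 109.4, 3.3]
tool_rot: [-3.136, -0.005, -2.972]
force: [0.1, 0.1, 0.6]
width: 85.1
gripper_force: 0.0
clock 7.78 pos [447.2 109.4   3.3] yaw -170.29 F [0.1 0.1 0.6] units [-2.58  0.06  0.01] turn 0.03
```

```bash
python3 -m crank '[[[-0.3,0,0,0],[-0.3,0,0,0],[-0.2,0,0,0],[-0.2,0,0,0],[-0.2,0,0,0],[-0.2,0,0,0],[-0.2,0,0,0],[-0.2,0,0,0],[-0.2,0,0,0],[0,0,0,0]]]'
python3 - <<'E'
from h import *
to(-66,-10,3,189.6)
for c in("top","scene"):
    im=ctrl.get_image(c)
    for r in ctrl.place_of(c,"board")[:1]: print("net",atz(im,r["position"],8).round(1))
    for r in ctrl.trace(c,"board")[:1]:
        b,p=rect(im,r["mask"],26); print(round(r["confidence"],2),np.round(b[0],1),np.round(b[1],1),b[2])
E
```

```text
clock: 8.62
eef_pos: [497.6, 117.8, 3.5]
tool_rot: [-3.136, -0.003, -2.973]
force: [-0.6, -0.3, 0.0]
width: 85.2
gripper_force: 0.7
clock 8.62 pos [497.6 117.8   3.5] yaw -170.34 F [-0.6 -0.3  0. ] units [-0.54  0.07  0.02] turn 0.01
net [569.  101.1   8. ]
0.88 [590.  116.2] [110.3 207.4] 4.924624443054199
net [581.2 109.4   8. ]
0.87 [580.3 112.8] [138.5 199.2] 10.660791397094727
```

```bash
python3 -m crank '[[[-0.12,0,0,0],[-0.12,0,0,0],[-0.1,0,0,0],[0,0,0,0]]]' | grep -E "eef|force:"
python3 -m crank '[[[-0.08,0,0,0],[-0.08,0,0,0],[0,0,0,0]]]'| grep -E "eef|force:"
python3 -m crank '[[[-0.06,0,0,0],[0,0,0,0]]]'| grep -E "eef|force:"
```

```text
eef_pos: [504.9, 119.1, 3.5]
force: [-2.4, -0.8, 1.1]
gripper_force: 1.2
eef_pos: [509.4, 120.0, 3.5]
force: [-2.2, -0.1, 0.9]
gripper_force: 1.0
eef_pos: [510.6, 120.2, 3.4]
force: [-1.5, -1.3, 0.1]
gripper_force: 1.2
```

```bash
for i in 1; do :; done
python3 -m crank '[[[-0.08,0,0,0],[-0.04,0,0,0],[0,0,0,0]]]' | grep -E "eef|force:"
python3 -m crank '[[[-0.08,0,0,0],[-0.04,0,0,0],[0,0,0,0]]]'| grep -E "eef|force:"
python3 - <<'E'
from h import *
to(-66,-10,3,189.6)
for c in("top","scene"):
    im=ctrl.get_image(c);save(im,f"pics/{c}2.png")
    for r in ctrl.trace(c,"board")[:1]:
        b,p=rect(im,r["mask"],26); print(round(r["confidence"],2),np.round(b[0],1),np.round(b[1],1),b[2])
E
```

```text
eef_pos: [511.7, 120.3, 3.4]
force: [-6.2, -0.7, 4.7]
gripper_force: 3.0
eef_pos: [511.7, 120.2, 3.2]
force: [-12.0, -1.8, 8.7]
gripper_force: 5.9
clock 10.17 pos [511.7 120.2   3.2] yaw -170.25 F [-12.   -1.8   8.7] units [0.04 0.07 0.01] turn 0.03
0.83 [609.6 117.4] [209.  109.6] 89.7282485961914
0.75 [591.3 114.3] [137.7 202. ] 11.75912857055664
```

```bash
python3 -m crank '[[[0.3,0,0,0],[0.8,0,0,0],[0,0,-0.6,0],[0,0,-0.6,0],[0,0,-0.6,0],[0,0,-0.6,0],[0,0,0,0]]]'
python3 -c "
from h import *
to(10,-165,80,99.6); print(np.round(ctrl.read_state()['qpos'],2))"
```

```text
clock: 10.95
eef_pos: [492.4, 118.2, 66.1]
tool_rot: [-3.137, 0.003, -2.972]
force: [0.1, 0.6, 0.4]
width: 85.4
gripper_force: 0.0
clock 10.95 pos [492.4 118.2  66.1] yaw -170.3 F [0.1 0.6 0.4] units [-3.77 -6.19 -0.56] turn 19.66
[-0.03  0.72 -0.4   2.04  0.59  0.49  0.87]
```

```bash
python3 -m crank '[[[-0.47,-0.775,-0.07,0],[-0.47,-0.775,-0.07,0],[-0.47,-0.775,-0.07,0],[-0.47,-0.775,-0.07,0],[-0.47,-0.775,-0.07,0],[-0.47,-0.775,-0.07,0],[-0.47,-0.775,-0.07,0],[-0.47,-0.775,-0.07,0],[0,0,0,1],[0,0,0,1],[0,0,0,1],[0,0,0,1]]]' | head -3
python3 -m crank '[[[0,0,0,1],[0,0,0,1],[0,0,0,1],[0,0,0,1],[0,0,0,1],[0,0,0,1],[0,0,0,1],[0,0,0,1],[0,0,0,1],[0,0,0,1],[0,0,0,1],[0,0,0,1]]]' | head -3
python3 -m crank '[[[0,0,0,1],[0,0,0,1],[0,0,0,1],[0,0,0,0.66],[0,0,0,0]]]' | head -3
python3 - <<'E'
from h import *
to(10,-165,3,99.6); print(np.round(ctrl.read_state()['qpos'],2))
im=ctrl.get_image("wrist");save(im,"pics/w2.png")
for c in("top","scene"):
    im=ctrl.get_image(c);save(im,f"pics/{c}3.png")
    for r in ctrl.trace(c,"board")[:1]:
        b,p=rect(im,r["mask"],26); print(round(r["confidence"],2),np.round(b[0],1),np.round(b[1],1),b[2])
E
```

```text
clock: 11.95
eef_pos: [609.0, -20.2, 77.4]
tool_rot: [-3.135, -0.001, 2.987]
clock: 12.95
eef_pos: [609.0, -20.1, 77.6]
tool_rot: [-3.137, 0.006, 2.027]
clock: 13.37
eef_pos: [608.9, -20.0, 77.7]
tool_rot: [-3.139, 0.008, 1.738]
clock 13.37 pos [608.9 -20.   77.7] yaw 99.55 F [-0.2  0.1  0.4] units [0.05 0.1  2.99] turn -0.01
[ 0.02  0.77 -0.07  1.76  0.09  0.62  0.07]
0.56 [585.9 118.9] [132.6 192.6] 9.273350715637207
0.73 [592.5 114.5] [137.1 200.6] 11.145371437072754
```

View pics/w2.png

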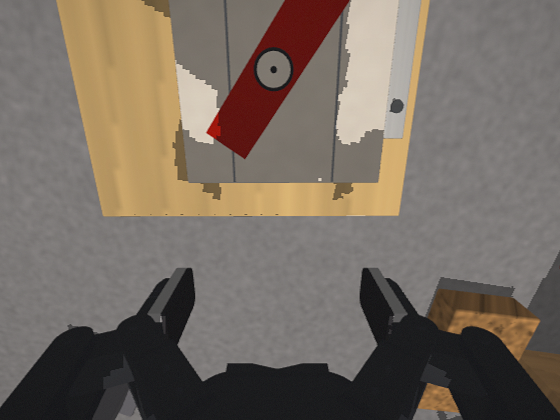

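Wrist picture: the board's right edge lies along the aluminium stop (column about 383), its -y edge is at row 182, and the fingers are clear behind the plate edge (row 215). Now the y push.

```bash
python3 -m crank '[[[0,0.02,0.4,0],[0,0.02,0.4,0],[0,0.02,0.4,0],[0,0.02,0.4,0],[0,0,0.4,0],[0,0,0.4,0],[0,0,0.3,0],[0,0,0.29,0],[0,0,0,0],[0,0,0,0]]]' | head -3
python3 -c "
from h import *
to(10,-101,3,99.6)"
```

```text
clock: 14.45
eef_pos: [609.5, -20.0, 2.9]
tool_rot: [-3.136, 0.006, 1.738]
clock 14.45 pos [609.5 -20.    2.9] yaw 99.6 F [-0.1 -0.   0.4] units [ 2.61  0.08 -0.  ] turn 0.0
```

```bash
python3 -m crank '[[[0.3,0,0,0],[0.3,0,0,0],[0.25,0,0,0],[0.2,0,0,0],[0.2,0,0,0],[0.2,0,0,0],[0.2,0,0,0],[0.2,0,0,0],[0.2,0,0,0],[0.15,0,0,0],[0.1,0,0,0],[0,0,0,0]]]'  | grep -E "eef|force:"
python3 -m crank '[[[0.1,0,0,0],[0.08,0,0,0],[0,0,0,0]]]' | grep -E "eef|force:"
python3 -m crank '[[[0.08,0,0,0],[0.06,0,0,0],[0,0,0,0]]]'| grep -E "eef|force:"
python3 -c "
from h import *
to(10,-101,3,99.6)"
```

```text
eef_pos: [600.3, 36.1, 3.5]
force: [0.5, -3.4, 3.2]
gripper_force: 1.7
eef_pos: [599.5, 40.3, 3.3]
force: [0.1, -5.4, 4.6]
gripper_force: 2.5
eef_pos: [599.0, 43.2, 3.2]
force: [-0.9, -5.5, 4.5]
gripper_force: 2.9
clock 15.95 pos [599.   43.2   3.2] yaw 99.56 F [-0.9 -5.5  4.5] units [0.05 0.07 0.01] turn -0.01
```

```bash
python3 -m crank '[[[0.08,0,0,0],[0.06,0,0,0],[0,0,0,0]]]' | grep -E "eef|force:"
python3 -m crank '[[[0.08,0,0,0],[0.06,0,0,0],[0,0,0,0]]]'| grep -E "eef|force:"
python3 -c "
from h import *
to(10,-101,3,99.6)"
```

```text
eef_pos: [599.0, 43.2, 3.2]
force: [1.8, -11.6, 5.1]
gripper_force: 5.8
eef_pos: [599.0, 43.2, 3.3]
force: [2.0, -17.0, 3.7]
gripper_force: 8.7
clock 16.45 pos [599.   43.2   3.3] yaw 99.43 F [  2.  -17.    3.7] units [0.05 0.07 0.01] turn -0.04
```

```bash
python3 -m crank '[[[-0.3,0,0,0],[-0.8,0,0,0],[0,0,-0.6,0],[0,0,-0.6,0],[0,0,-0.6,0],[0,0,-0.6,0],[-0.6,0,-0.6,0],[-0.6,0,-0.6,0],[0,0,0,0],[0,0,0,0]]]' | head -3
python3 - <<'E'
from h import *
im=ctrl.get_image("wrist");save(im,"pics/w3.png")
cv2.imwrite("pics/w3c.png",cv2.resize(im["img"][:260,100:480,::-1],None,fx=2.1,fy=2.1,interpolation=cv2.INTER_CUBIC))
im=ctrl.get_image("top");save(im,"pics/top4.png")
cv2.imwrite("pics/top4c.png",cv2.resize(im["img"][175:290,175:310,::-1],None,fx=5,fy=5,interpolation=cv2.INTER_CUBIC))
E
```

```text
clock: 17.28
eef_pos: [607.9, -4.0, 93.5]
tool_rot: [-3.139, 0.005, 1.737]
```

View pics/w3c.png

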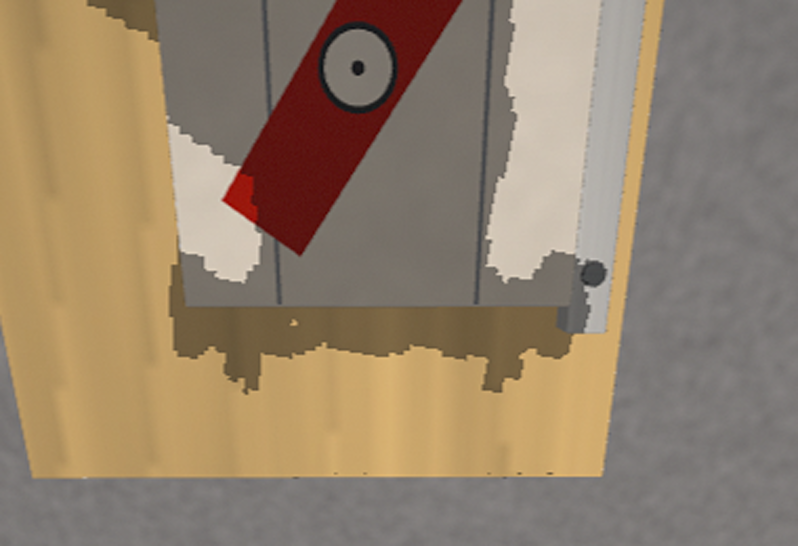

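View pics/top4c.png

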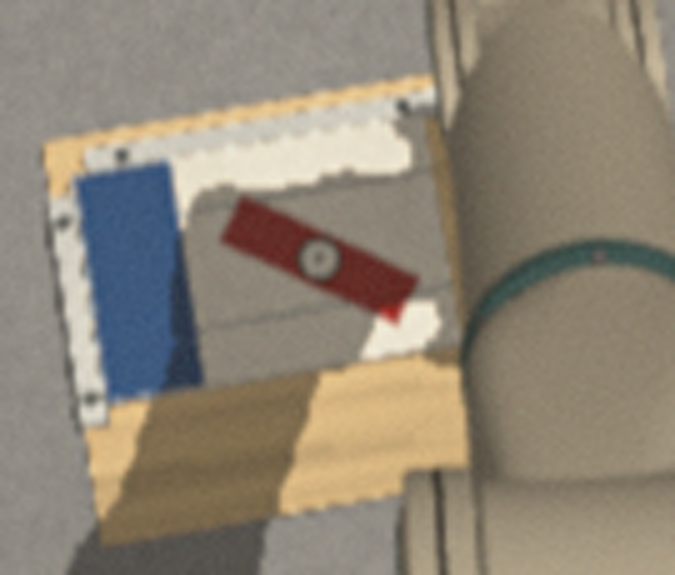

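Both crops show the board along both stops with no visible plywood gap (bar at crop columns 572–600 in the wrist view; left bar and far bar touching in the top view). The y push may have shifted it slightly off the x stop, so I'll finish with a light x push.

```bash
python3 -c "
from h import *
to(-105,5,80,189.6)"
```

```text
clock 17.38 pos [606.6  -2.6  92.2] yaw 99.67 F [0.1 0.8 0.7] units [ 6.15 -4.51  0.49] turn -19.62
```

```bash
python3 -m crank '[[[0.77,-0.565,0.06,0],[0.77,-0.565,0.06,0],[0.77,-0.565,0.06,0],[0.77,-0.565,0.06,0],[0.77,-0.565,0.06,0],[0.77,-0.565,0.06,0],[0.77,-0.565,0.06,0],[0.77,-0.565,0.06,0],[0,0,0,-1],[0,0,0,-1],[0,0,0,-1],[0,0,0,-1]]]' | head -3
python3 -m crank '[[[0,0,0,-1],[0,0,0,-1],[0,0,0,-1],[0,0,0,-1],[0,0,0,-1],[0,0,0,-1],[0,0,0,-1],[0,0,0,-1],[0,0,0,-1],[0,0,0,-1],[0,0,0,-1],[0,0,0,-1]]]' | head -3
python3 -m crank '[[[0,0,0,-1],[0,0,0,-1],[0,0,0,-1],[0,0,0,-0.62],[0,0,0,0]]]' | head -3
python3 - <<'E'
from h import *
to(-95,5,3,189.6)
im=ctrl.get_image("wrist");save(im,"pics/w4.png")
E
```

```text
clock: 18.38
eef_pos: [468.8, 130.0, 79.8]
tool_rot: [-3.133, 0.003, 2.065]
clock: 19.38
eef_pos: [468.9, 129.8, 79.8]
tool_rot: [-3.135, -0.005, 3.024]
clock: 19.8
eef_pos: [469.0, 129.6, 79.9]
tool_rot: [-3.137, -0.007, -2.972]
clock 19.8 pos [469.  129.6  79.9] yaw -170.3 F [ 0.2 -0.2  0.8] units [-0.42  0.01  3.08] turn 0.02
```

```bash
python3 -m crank '[[[0,0,0.4,0],[0,0,0.4,0],[0,0,0.4,0],[0,0,0.4,0],[0,0,0.4,0],[0,0,0.4,0],[0,0,0.4,0],[0,0,0.28,0],[0,0,0,0]]]' | head -3
python3 -m crank '[[[-0.3,0,0,0],[-0.3,0,0,0],[-0.3,0,0,0],[-0.3,0,0,0],[-0.2,0,0,0],[-0.1,0,0,0],[0,0,0,0]]]' | grep -E "eef|force:"
python3 -m crank '[[[-0.08,0,0,0],[-0.08,0,0,0],[0,0,0,0]]]' | grep -E "eef|force:"
python3 -c "
from h import *
to(-65,5,3,189.6)"
```

```text
clock: 20.6
eef_pos: [469.2, 127.5, 2.2]
tool_rot: [-3.135, -0.007, -2.975]
eef_pos: [508.1, 134.0, 3.8]
force: [0.1, 0.5, -0.5]
gripper_force: 0.0
eef_pos: [509.2, 134.1, 3.4]
force: [-4.9, -1.3, 3.0]
gripper_force: 2.1
clock 21.43 pos [509.2 134.1   3.4] yaw -170.42 F [-4.9 -1.3  3. ] units [-0.01  0.1   0.02] turn -0.01
```

```bash
python3 -m crank '[[[-0.08,0,0,0],[-0.06,0,0,0],[0,0,0,0]]]' | grep -E "eef|force:"
python3 -m crank '[[[0.3,0,0,0],[0.8,0,0,0],[0.8,0,0,0],[0,0,-0.8,0],[0,0,-0.8,0],[0,0,-0.8,0],[0,0,-0.8,0],[0,0,-0.8,0],[0,0,-0.8,0],[0,0,-0.8,0],[0,0,-0.8,0],[0,0,-0.8,0]]]' | head -3
python3 - <<'E'
from h import *
to(457,-208,190,165.5,True)
im=ctrl.get_image("top")
Z=dict(gauge=30,stand=0)
for n,z in Z.items():
    for r in ctrl.place_of("top",n)[:1]: print(n,round(r["confidence"],2),atz(im,r["position"],z).round(1))
a=im["img"].astype(int); yel=(a[:,:,0]>200)&(a[:,:,1]>150)&(a[:,:,2]<90); yel[:,:330]=0;yel[:,400:]=0;yel[:230]=0;yel[300:]=0
b,p=rect(im,yel,130);print(yel.sum(),b,p.round(0).tolist())
E
```

```text
eef_pos: [509.2, 134.1, 3.2]
force: [-10.7, -1.9, 8.4]
gripper_force: 5.6
clock: 22.68
eef_pos: [468.7, 128.6, 185.0]
tool_rot: [-3.136, -0.003, -2.976]
clock 22.68 pos [468.7 128.6 185. ] yaw -170.49 F [ 0.4  0.4 -1.3] units [  2.69 -13.2   -0.2 ] turn 5.24
gauge 0.83 [ 453.3 -211.7   30. ]
stand 0.84 [ 466.8 -224.8    0. ]
16 ((440.56494140625, -211.57577514648438), (15.192684173583984, 1.8351340293884277), 75.67838287353516) [[438.0, -219.0], [440.0, -219.0], [443.0, -204.0], [442.0, -204.0]]
```

```bash
python3 -m crank '[[[0.19,-0.94,-0.14,0],[0.19,-0.94,-0.14,0],[0.19,-0.94,-0.14,0],[0.19,-0.94,-0.14,0],[0.19,-0.94,-0.14,0],[0.19,-0.94,-0.14,0],[0.19,-0.94,-0.14,0],[0.19,-0.94,-0.14,0],[0.19,-0.94,-0.14,0],[0.19,-0.94,-0.14,0],[0.19,-0.94,-0.14,0],[0.19,-0.94,-0.14,0]]]' | head -2
python3 -m crank '[[[0.19,-0.94,0,0],[0.19,-0.94,0,0],[0,0,0,1],[0,0,0,1],[0,0,0,1],[0,0,0,1],[0,0,0,1],[0,0,0,0.24],[0,0,0,0],[0,0,0,0]]]' | head -3
python3 - <<'E'
from h import *
to(457,-210,230,165.5,True)
im=ctrl.get_image("wrist");save(im,"pics/w5.png")
for n,z in dict(gauge=30,stand=0).items():
    for r in ctrl.place_of("wrist",n)[:1]: print(n,r["position"],round(r["confidence"],2),atz(im,r["position"],z).round(1))
    for r in ctrl.trace("wrist",n)[:1]:
        b,p=rect(im,r["mask"],130 if n=="gauge" else 62); print(n,r["position"],b)
a=im["img"].astype(int); yel=(a[:,:,0]>200)&(a[:,:,1]>150)&(a[:,:,2]<90)
if yel.sum():
    b,p=rect(im,yel,130);print(yel.sum(),b)
print(proj(im,[457,-210,130]))
E
```

```text
clock: 23.83
eef_pos: [458.3, -160.0, 226.9]
clock: 24.67
eef_pos: [457.1, -206.5, 227.6]
tool_rot: [-3.134, -0.002, 2.891]
clock 24.67 pos [ 457.1 -206.5  227.6] yaw 165.63 F [0.5 0.4 0.3] units [-0.03 -0.14 -0.1 ] turn 0.03
gauge [190.9, 271.2] 0.97 [ 464.4 -216.8   30. ]
gauge [208.9, 267.8] ((453.40032958984375, -214.77561950683594), (25.516376495361328, 61.081932067871094), 76.005859375)
stand [172.9, 276.3] ((451.2567138671875, -212.6049041748047), (58.6876335144043, 81.6814956665039), 73.93242645263672)
964 ((464.0754089355469, -217.1465606689453), (22.41492462158203, 37.257080078125), 74.29353332519531)
(np.float64(211.37072588922334), np.float64(273.6372063435012))
```

View pics/w5.png

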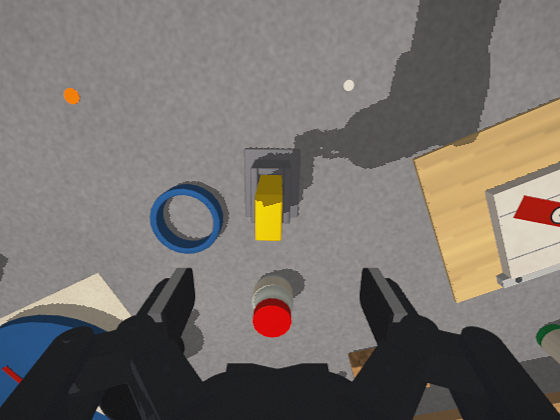

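The wrist picture shows the gauge's yellow top at rows 204–240, columns 255–282, with its far end at row 240, so its centre is about (461,-216) with the broad side at -15°. The tape and the jar are clear of the fingers.

```bash
python3 -c "
from h import *
to(460.8,-216.3,78,164.9,True)"
```

```text
clock 24.92 pos [ 457.2 -206.7  228.1] yaw 165.53 F [-0.6  0.7  0.1] units [-0.23 -0.34  6.  ] turn 0.14
```

```bash
python3 -m crank '[[[-0.23,-0.34,0,0.14],[0,0,0.4,0],[0,0,0.4,0],[0,0,0.4,0],[0,0,0.4,0],[0,0,0.4,0],[0,0,0,0]]]' | head -3
python3 - <<'E'
from h import *
to(460.8,-216.3,78,164.9,True)
im=ctrl.get_image("wrist");save(im,"pics/w6.png")
for r in ctrl.trace("wrist","gauge")[:1]:
    b,p=rect(im,r["mask"],130); print(r["position"],b,p.round(0).tolist())
a=im["img"].astype(int); yel=(a[:,:,0]>200)&(a[:,:,1]>150)&(a[:,:,2]<90)
b,p=rect(im,yel,130);print(yel.sum(),b,p.round(0).tolist())
im=ctrl.get_image("scene")
for r in ctrl.trace("scene","gauge")[:1]:
    m=r["mask"]; ys,xs=np.nonzero(m); print(ys.min(),ys.max(),xs.min(),xs.max())
for z in(130,62): print(np.round([proj(im,[460.8+dx*.966+dy*.259,-216.3-dx*.259+dy*.966,z]) for dx in(-22,22) for dy in(-12,12)],1).tolist())
E
```

```text
clock: 25.5
eef_pos: [459.0, -216.0, 175.8]
tool_rot: [-3.135, -0.006, 2.878]
clock 25.5 pos [ 459.  -216.   175.8] yaw 164.9 F [ 0.   0.1 -0.3] units [-0.07  0.01  3.91] turn -0.0
[226.3, 279.2] ((452.61767578125, -213.875732421875), (24.27046012878418, 62.38534164428711), 75.26629638671875) [[419.0, -218.0], [480.0, -234.0], [486.0, -210.0], [426.0, -194.0]]
1058 ((468.96630859375, -218.6455841064453), (22.71826171875, 26.68047523498535), 75.17628479003906) [[453.0, -226.0], [479.0, -233.0], [485.0, -211.0], [459.0, -204.0]]
114 144 214 232
[[113.2, 224.1], [116.9, 231.3], [123.4, 213.9], [127.3, 221.1]]
[[130.3, 226.9], [134.0, 233.7], [140.3, 217.2], [144.1, 224.1]]
```

```bash
python3 -m crank '[[[-0.09,0,0.4,0],[0,0,0.4,0],[0,0,0.4,0],[0,0,0.4,0],[0,0,0.4,0],[0,0,0.4,0],[0,0,0.4,0],[0,0,0.4,0],[0,0,0.4,0],[0,0,0.3,0],[0,0,0,0]]]' 
python3 -m crank '[[[0,0,0,0],[0,0,0,0],[0,0,0,0],[0,0,0,0],[0,0,0,0],[0,0,0,0],[0,0,0,0],[0,0,0,0]]]' 1
```

```text
clock: 26.62
eef_pos: [461.5, -217.5, 79.1]
tool_rot: [-3.134, -0.004, 2.878]
force: [0.1, -0.5, -0.7]
width: 85.4
gripper_force: 0.0
clock: 27.28
eef_pos: [462.7, -218.1, 81.2]
tool_rot: [-3.134, -0.001, 2.877]
force: [-0.8, 0.3, 5.0]
width: 23.2
gripper_force: 60.4
```

```bash
python3 -m crank '[[[0,0,-0.2,0],[0,0,-0.4,0],[0,0,-0.4,0],[0,0,-0.4,0],[0,0,-0.4,0],[0,0,-0.4,0],[0,0,-0.4,0],[0,0,-0.4,0],[0,0,-0.4,0],[0,0,-0.4,0],[0,0,0,0],[0,0,0,0]]]' 
python3 - <<'E'
from h import *
im=ctrl.get_image("scene");save(im,"pics/s7.png")
for n in("probe_tip","gauge"):
  for r in ctrl.place_of("scene",n)[:1]: print(n,r["position"],r["confidence"])
cv2.imwrite("pics/s7c.png",cv2.resize(im["img"][60:240,150:410,::-1],None,fx=3,fy=3,interpolation=cv2.INTER_CUBIC))
# target from visible board
R=np.array([[np.cos(JY),-np.sin(JY)],[np.sin(JY),np.cos(JY)]]); sp=JO+R@[4,-20]; print("spot pred",sp)
for c in("scene","top"):
  im=ctrl.get_image(c)
  for r in ctrl.place_of(c,"spot")[:1]: print(c,r["confidence"],atz(im,r["position"],26).round(1),np.round(r["position"],1))
  for r in ctrl.trace(c,"board")[:1]:
        b,p=rect(im,r["mask"],26); print(round(r["confidence"],2),np.round(b[0],1),np.round(b[1],1),b[2])
to(sp[0],sp[1],160,244.6,True)
E
```

```text
clock: 28.28
eef_pos: [463.0, -217.4, 176.3]
tool_rot: [-3.134, -0.0, 2.877]
force: [0.5, -0.6, -1.8]
width: 23.2
gripper_force: 59.7
gauge [123.1, 222.6] 0.85
spot pred [581.17935908 123.54715425]
scene 0.77 [568.9 121.6  26. ] [208.5 331. ]
0.83 [586.4 151.5] [136.6 202.4] 9.55851936340332
top 0.66 [583.  121.3  26. ] [225.9 238.9]
0.94 [581.4 153.8] [131.4 199.1] 9.939496040344238
clock 28.73 pos [ 462.6 -217.1  175.4] yaw 164.88 F [ 0.4 -0.1 -1.6] units [-1.02 14.39  0.62] turn -17.39
```

View pics/s7c.png

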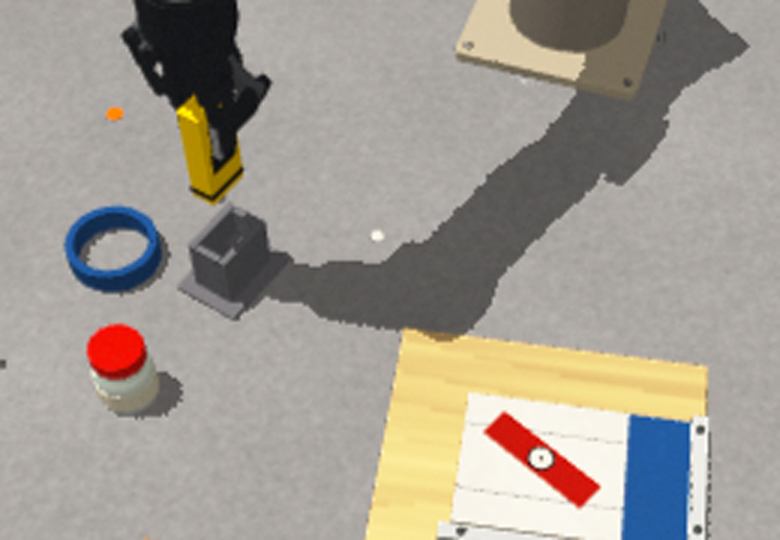

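The gauge hangs upright and clear of the empty socket, with the probe visible below it. The board is square against the bars (measured 581.4,153.8 against home 582.1,154.1). Next I carry the gauge to the spot.

```bash
python3 -m crank '[[[-0.064,0.9,0,0],[-0.064,0.9,0,0],[-0.064,0.9,0,0],[-0.064,0.9,0,0],[-0.064,0.9,0,0],[-0.064,0.9,0,0],[-0.064,0.9,0,0],[-0.064,0.9,0,0],[-0.064,0.9,0,0],[-0.064,0.9,0,0],[-0.064,0.9,0,0],[-0.064,0.9,0,0]]]' | head -3
python3 -m crank '[[[-0.064,0.9,0,0],[-0.064,0.9,0,0],[-0.064,0.9,0,0],[-0.064,0.8,0,0],[0,0,0,-1],[0,0,0,-1],[0,0,0,-1],[0,0,0,-1],[0,0,0,-1],[0,0,0,-1],[0,0,0,-1],[0,0,0,-1]]]' | head -3
python3 -m crank '[[[0,0,0,-1],[0,0,0,-1],[0,0,0,-1],[0,0,0,-1],[0,0,0,-1],[0,0,0,-1],[0,0,0,-1],[0,0,0,-1],[0,0,0,-1],[0,0,0,-0.4],[0,0,0,0],[0,0,0,0]]]'
python3 -c "
from h import *
to(581,123,105,244.6,True); print(np.round(ctrl.read_state()['qpos'],2))"
```

```text
clock: 29.73
eef_pos: [551.9, 39.5, 173.5]
tool_rot: [-3.134, -0.002, 2.878]
clock: 30.73
eef_pos: [580.6, 121.1, 172.7]
tool_rot: [-3.136, -0.006, -2.762]
clock: 31.73
eef_pos: [580.7, 121.0, 172.7]
tool_rot: [3.141, -0.008, -2.015]
force: [0.9, -0.3, -2.0]
width: 23.4
gripper_force: 59.9
clock 31.73 pos [580.7 121.  172.7] yaw -115.46 F [ 0.9 -0.3 -2. ] units [-0.08  0.02  2.71] turn -0.01
[ 0.23  0.74 -0.82  1.72  0.65  0.97  1.86]
```

```bash
python3 -m crank '[[[-0.15,0.02,0.3,0],[0,0,0.3,0],[0,0,0.3,0],[0,0,0.3,0],[0,0,0.3,0],[0,0,0.3,0],[0,0,0.3,0],[0,0,0.3,0],[0,0,0.3,0],[0,0,0,0],[0,0,0,0]]]'
python3 - <<'E'
from h import *
to(581,123,99,244.6,True)
for c in("scene","wrist"):
  im=ctrl.get_image(c);save(im,f"pics/{c}8.png")
  for n,z in(("probe_tip",36),("spot",26),("gauge",54)):
    for r in ctrl.place_of(c,n)[:1]: print(c,n,r["confidence"],np.round(r["position"],1),atz(im,r["position"],z).round(1))
im=ctrl.get_image("scene"); a=im["img"][150:250,270:390,::-1]; b=ctrl.get_image("wrist")["img"][:,:,::-1]
cv2.imwrite("pics/m8.png",np.hstack([cv2.resize(a,(480,400),interpolation=cv2.INTER_CUBIC),cv2.resize(b[150:400,180:380],(320,400))]))
E
```

```text
clock: 32.65
eef_pos: [581.4, 124.2, 104.9]
tool_rot: [3.141, -0.008, -2.014]
force: [-0.6, -0.4, -1.3]
width: 22.8
gripper_force: 59.9
clock 32.65 pos [581.4 124.2 104.9] yaw -115.37 F [-0.6 -0.4 -1.3] units [ 0.05 -0.01  0.24] turn 0.01
scene spot 0.96 [211.5 327.1] [581.  114.3  26. ]
scene gauge 0.76 [203.6 329. ] [573.5 114.3  54. ]
wrist spot 0.2 [241.  289.1] [582.1 146.2  26. ]
wrist gauge 0.65 [232.4 281.8] [579.7 125.5  54. ]
```

View pics/m8.png

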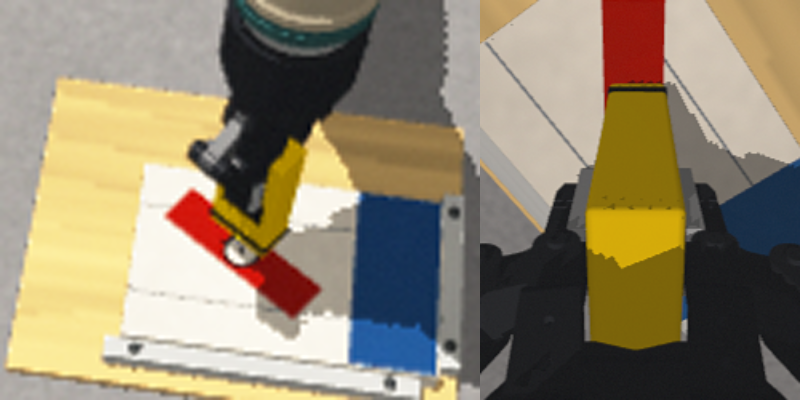

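The left half shows the probe hanging just above the ringed disc (about 240,250 in the crop). The right half shows the gauge in line with the red stripe (stripe centre column 633, gauge 637). Lowering with force feedback.

```bash
python3 -m crank '[[[0,0,0.1,0],[0,0,0.1,0],[0,0,0.1,0],[0,0,0.1,0],[0,0,0,0],[0,0,0,0]]]' | grep -E "eef|force:"
python3 -m crank '[[[0,0,0.08,0],[0,0,0,0],[0,0,0,0]]]' | grep -E "eef|force:"
python3 - <<'E'
from h import *
F=[]
for c in("scene","top"):
  im=ctrl.get_image(c); F.append(ctrl.read_state()["force"][2])
  print(c,"tip predicted px",np.round(proj(im,[581.5,123.8,26]),1))
  for r in ctrl.place_of(c,"spot")[:1]: print(r["confidence"],np.round(r["position"],1))
  if c=="scene": cv2.imwrite("pics/s9.png",cv2.resize(im["img"][180:235,300:360,::-1],None,fx=10,fy=10,interpolation=cv2.INTER_CUBIC)[:560])
print(F)
E
```

```text
eef_pos: [581.6, 124.2, 95.3]
force: [0.5, -0.4, -2.7]
gripper_force: 59.9
eef_pos: [581.7, 124.3, 93.6]
force: [-0.4, -0.5, 0.8]
gripper_force: 60.2
scene tip predicted px [212.7 330.6]
0.78 [208.9 330.7]
top tip predicted px [226.5 238. ]
0.65 [224.3 237.3]
[np.float64(0.011571953323114448), np.float64(0.53452300195924)]
```

View pics/s9.png

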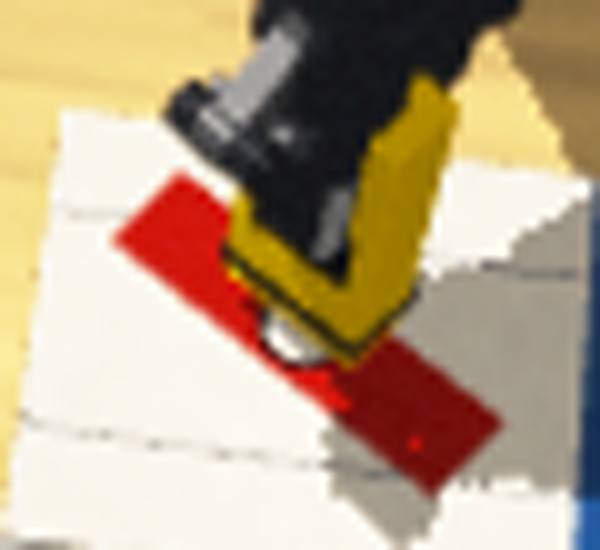

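```bash
python3 -m crank '[[[0,0,0.06,0],[0,0,0.06,0],[0,0,0.06,0],[0,0,0,0],[0,0,0,0]]]' | grep -E "eef|rot|force:"
python3 - <<'E'
from h import *
F=[]
for i in range(6):
  im=ctrl.get_image("scene"); s=ctrl.read_state(); F.append(s["force"][2])
print(np.round(F,2),np.mean(F),s["clock"],s["eef_pos"],s["tool_rot"])
print("underside px x10 crop",[(np.array(proj(im,[581.5+a*.43-b*.9,123.8+a*.9+b*.43,38]))[::-1]-[300,180]).round(1)*10 for a in(-22,22) for b in(-12,12)])
cv2.imwrite("pics/s10.png",cv2.resize(im["img"][180:235,300:360,::-1],None,fx=10,fy=10,interpolation=cv2.INTER_CUBIC))
for c in("top","scene"):
  im=ctrl.get_image(c)
  for r in ctrl.trace(c,"board")[:1]:
    b,p=rect(im,r["mask"],26); print(c,np.round(b[0],1),np.round(b[1],1),b[2])
  for n in("stand","jar_red","tape","mug","sanding_block","bottle_green","jar_blue"):
    for r in ctrl.place_of(c,n)[:1]: print(n,np.round(r["position"],1),end=" ")
E
```

```text
eef_pos: [581.6, 124.3, 89.0]
tool_rot: [3.141, -0.008, -2.014]
force: [-1.2, 0.5, 2.1]
gripper_force: 60.5
[2.7  1.98 1.86 2.34 2.23 2.44] 2.25826916867449 34.8167 [581.63817381 124.31454099  89.03808839] [ 3.14148806 -0.0075505  -2.01363623]
underside px x10 crop [array([216., 281.]), array([277., 224.]), array([346., 385.]), array([406., 326.])]
top [576.6 174.8] [131.2 156.4] 9.659594535827637
jar_red [218.4 371.3] tape [265.6 403.8] mug [196.4 440.2] sanding_block [154.5 323.1] bottle_green [151.6 234.4] jar_blue [214.7 128.9] scene [586.2 153.5] [136.7 201.9] 9.672720909118652
stand [149.5 226.5] jar_red [192. 193.] tape [145.9 185.3] mug [184.7 116.7] sanding_block [261.  216.6] bottle_green [295.1 308.7] jar_blue [263.3 449.8]
```

View pics/s10.png

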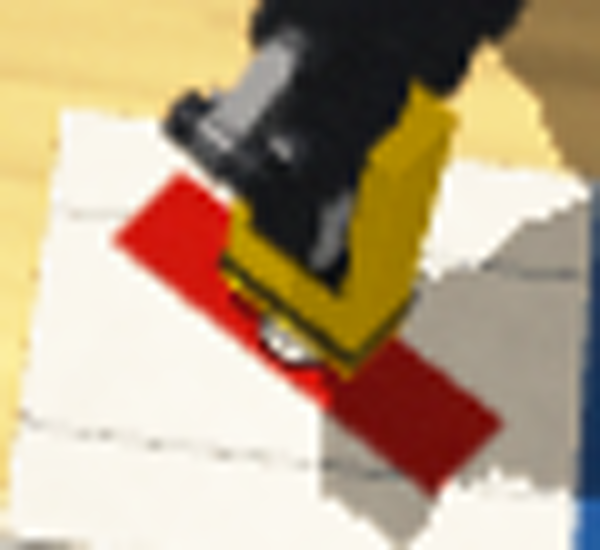

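The near underside edge of the housing matches its projection within about 2 mm. The disc sits under the probe and the force is slightly above the half-way value, so I'll ease up by a hair and hand in.

```bash
python3 -m crank '[[[0,0,-0.025,0],[0,0,0,0],[0,0,0,0]]]' | grep -E "clock|eef|force:"
python3 - <<'E'
from h import *
F=[]
for i in range(8):
  ctrl.get_image("scene"); F.append(ctrl.read_state()["force"][2])
print("press N",np.mean(F)+1.8)
print(ctrl.finish_job())
E
```

```text
clock: 35.97
eef_pos: [581.7, 124.3, 89.6]
force: [-1.1, 0.6, 1.8]
gripper_force: 60.2
press N 3.8834332087956946
the job is handed in; nothing more can be done
None
```

The job is handed in, not yet judged: the board measures home against both stops (about 1 mm, before the probe came down), and the gauge is held upright along the stripe on the ringed spot, pressed at about 3.9 N (3.5 N is half way), so roughly 6–7 mm of its 12 mm travel.

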